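Park the brass-pot caddy in the taped bay

TASK

Take the little blue wheeled caddy that carries the brass pot by its rail and push it straight ahead until both orange front castors trail straight, then steer it into the yellow taped bay, running straight in at the end so that it stands centred and square in the bay with the castors still trailing straight, and let go. Keep it rolling on its wheels, do not lift it, and leave the caddy with the steel bowls alone.

Things in the scene. Friction and masses are not known exactly. Their poses are not given: they have to be found in the camera images.
- pot_caddy: blue caddy with one brass pot fixed on it (78 wide, top 122 high, 30 ahead of the origin). Deck 190 x 90, top 44 high, 132 wide over castors. Origin: on the counter under the deck's centre; x forward (within 10 deg of world +y), z up. Push rail behind: bar 12 thick along y, 66 clear, middle at x -88, z 125. Fixed rear axle at x -65, orange swivel castors at x 80, y +-54. 0.6-1.1 kg, rolls easily
- castor_left (a joint): swivel of the left front castor (y +54), rad: 0 = wheel trailing straight behind its pivot, as in rolling straight forward; positive = fork anticlockwise seen from above. The wheel is 12 mm behind the pivot: some 50 mm of straight forward push straightens it; a turn swings it off again
- castor_right (a joint): the same for the right front castor (y -54)
- bay: flat bay of yellow tape on the counter: two side stripes 250 long, 170 apart, a cross stripe at the closed far end, an arrow down the middle. Origin: the spot where the caddy's origin belongs; +x along the arrow to the closed end (within 12 deg of world +y): the caddy comes in from the open end with its x along it
- bowl_caddy: caddy of the same shape and size with three stacked steel bowls, about 200 mm to one side of the first, its wheels braked. Same origin and axes. To be left alone

How it is judged:
By the outcome, as a careful person would: the job done as asked, in the order asked, and still so for the second after the job is handed in, with the robot touching nothing.
It also fails if it takes over 43 s, if anything falls off the work surface, if the arm or the gripper's body presses on something with over 40 N, if the wrist force passes 120 N, or if a joint passes its speed limit or range.

ROBOT

A 7-joint arm with a two-finger parallel gripper is mounted at the origin on the work surface. World frame = base frame: x ahead of the robot, y to its left, z up, the work surface at z = 0. Lengths are in mm, angles in rad, forces in N, time in s.
With the tool pointing down it reaches from about 425 to 975 mm from the base axis. Payload 16.7 kg.
Tool frame: the origin (TCP) lies between the finger pads; the fingertips stand 17 mm ahead of it and the grasp point (between the pads) lies 2 mm behind it (manip.finger_overhang is the distance from the TCP to the fingertips, in mm); z points along the fingers, y is the line along which they close (so a half turn about z gives the same grasp; the last joint's range is limited). The gripper opens to 85 mm and grips with 20 to 120 N. Pads are 22 mm wide; open, the fingers measure 114 mm over their backs; the gripper's body (76 mm by 85 mm) begins 54 mm behind the grasp point. The pads swing forward as they close: fully open they stand 13 mm farther back than shut.
Start: joints at [0.983, 0.426, 0.074, 1.606, -0.034, 1.111, -0.067], TCP at [286.741, -611.029, 248.302] pointing down, gripper open.
Joint ranges: [-2.85, 2.85], [-0.5, 2.14], [-1.23, 1.37], [0.21, 2.46], [-1.02, 4.16], [0.16, 2.05], [-2.73, 2.73]. Speed limits (rad/s): [1.89, 1.89, 2.39, 2.39, 3.01, 3.01, 3.01].

INTERFACE

Orientations are given as a unit quaternion [x, y, z, w].
In Python, from station import manip gives the robot as it stands. The module is installed in compiled form; this text tells all that it offers.
- The arm moves only by the tool arm_command, never from a script. Its argument "plan" is a list of rows, each an object with "hand": the closure in counts, from 0 (fully open) to 255 (shut); "travel": the shift along the tool's x, y, z in mm, a list of three; "roll": the turn about the tool's z in rad. In form: [{"hand": hand, "travel": [x, y, z], "roll": roll}, ...]. A call has 1 to 5 rows; each row shifts and turns the commanded pose from where the row before left it, along the tool's axes as they then stand; what a row does not reach is not made up. A row lasts 1/10 s, in which the tool goes at most 50 mm and 8.59 degrees, less where a joint would pass 70% of its speed; a pose out of reach is approached as far as the arm can. A call with a gripper value outside its range is refused whole. The fingers move at their own pace and stop on an object; "squeeze" is the grip in N (left out, the last holds). Time passes only in rows, so rows that do not move let the fingers close. It gives the time, the measured TCP pose, the force, the opening and the grip force at its end, in the units of the state.
- manip.sense(): the state, without advancing time (a new reading comes with each control period).
- manip.grab_frame(name): name is "side" or "top"; returns the picture (400x640x3 uint8, red, green, blue); there is no depth.
- manip.camera_model(name): a dict with "K" (3x3 intrinsics, pixels), "cam_to_world" (4x4, takes a point from camera to world coordinates). Camera axes: x right, y down, z forward; pixel columns grow to the right and rows downward; lengths in mm; the calibration is good to about 2 mm. A picture is of the moment at which its call begins. camera_model takes no time and is no camera call.
- manip.job_done(): hands the job in; it is judged then, once.
The state is a dict: "t": time; "qpos": joint angles; "qd": joint speeds; "effort": joint torques, N m; "tcp_pos": TCP position; "tool_rot": TCP orientation; "ft_force": force on the tool from outside, world axes, zero at the start; "wrist_torque": the same for the moment, N m; "grip_width": finger opening in mm; "finger_force": force on a finger pad.
Only numpy, scipy, OpenCV 4.12 (cv2) and the standard library are available. Lean on these libraries where they do the work, as an engineer would, in place of code of your own. Each camera call takes 0.05 s, during which the arm holds its last target. There are 200 camera calls.

## Working session

There is one attempt and no reset: what is moved stays moved. The work goes in short steps, Python scripts to look and compute and a tool call to move; the robot and the scene stay as the last step left them, time stands still between calls to the robot, and variables do not carry over. Pictures are saved under pics/ and viewed, at most 10 in all, crops included, and the job is handed in when it is done.

Besides the shell and the picture viewer there is one more tool, called after ">>>" as name(argument=value, ...), one argument or row to a line, values as JSON. arm_command: Moves the arm, as the interface text tells. Its arguments: {"type":"object","properties":{"plan":{"type":"array"},"squeeze":{"type":"number"}},"required":["plan"]}

```bash
mkdir -p pics; python3 - <<'E'
from station import manip
import cv2,numpy as np
np.set_printoptions(precision=3,suppress=True)
for n in("side","top"):
    f=manip.grab_frame(n); cv2.imwrite(f"pics/{n}0.png",f[:,:,::-1])
    c=manip.camera_model(n); print(n,c["K"],c["cam_to_world"])
print(manip.sense())
E
```

```text
side [[418.841   0.    318.557]
 [  0.    418.841 192.01 ]
 [  0.      0.      1.   ]] [[   0.708   -0.38     0.595   68.396]
 [  -0.706   -0.408    0.579 -417.121]
 [   0.023   -0.83    -0.557  459.326]
 [   0.       0.       0.       1.   ]]
top [[473.185   0.    322.386]
 [  0.    473.185 191.875]
 [  0.      0.      1.   ]] [[ -0.03   -0.993   0.111 403.416]
 [ -1.      0.029  -0.007  11.985]
 [  0.003  -0.111  -0.994 838.32 ]
 [  0.      0.      0.      1.   ]]
{'t': 0.1, 'qpos': array([ 0.982,  0.427,  0.074,  1.607, -0.034,  1.111, -0.067]), 'qd': array([-0.001, -0.001,  0.001, -0.002, -0.001, -0.001,  0.001]), 'effort': array([  0.008, -95.152,   3.771, -46.44 ,   0.02 ,   0.007,   0.   ]), 'tcp_pos': array([ 286.625, -610.738,  247.661]), 'tool_rot': array([ 0.976,  0.218, -0.   , -0.001]), 'ft_force': array([-0.301, -0.055, -0.424]), 'wrist_torque': array([-0.04 ,  0.018,  0.038]), 'finger_force': 0.0, 'grip_width': 85.36833502573182}
```

View pics/side0.png

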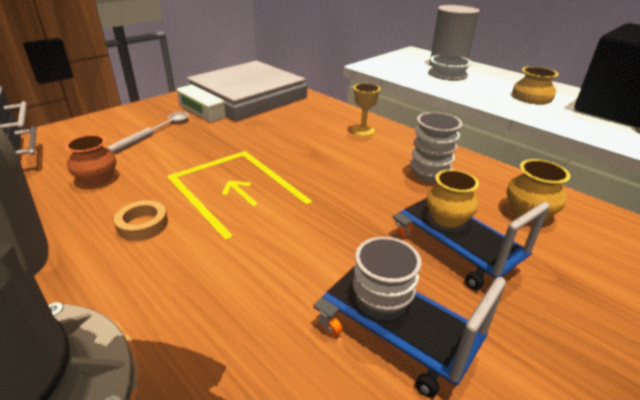

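View pics/top0.png

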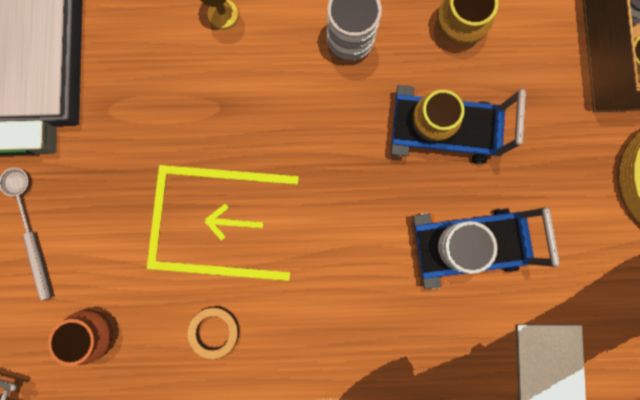

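The top view has image left as world +y. The pot caddy is at about (445,125), the bowl caddy at (470,248), and the bay arrow at about (230,222). I'll measure the bay by its yellow mask and zoom in on the rail in both views.

```bash
cat > h.py <<'E'
import cv2,numpy as np
from station import manip
np.set_printoptions(precision=2,suppress=True)
def ray(n,p):
    c=manip.camera_model(n);M=c["cam_to_world"]
    d=M[:3,:3]@np.linalg.inv(c["K"])@np.array([p[0],p[1],1.]); return M[:3,3],d/np.linalg.norm(d)
def onz(n,p,z):
    o,d=ray(n,p); return o+d*(z-o[2])/d[2]
def two(p,q): # top,side
    o,d=ray("top",p);a,b=ray("side",q)
    s=np.linalg.lstsq(np.c_[d,-b],a-o,rcond=None)[0]; P,Q=o+d*s[0],a+b*s[1]
    return (P+Q)/2,np.linalg.norm(P-Q)
def proj(n,P):
    c=manip.camera_model(n);M=np.linalg.inv(c["cam_to_world"]);v=c["K"]@(M[:3,:3]@P+M[:3,3]);return v[:2]/v[2]
E
python3 - <<'E'
from h import *
t=cv2.imread("pics/top0.png");s=cv2.imread("pics/side0.png")
hsv=cv2.cvtColor(t,cv2.COLOR_BGR2HSV)
m=cv2.inRange(hsv,(25,180,180),(34,255,255)); m[:,320:]=0; m[:150]=0
cs,_=cv2.findContours(m,cv2.RETR_EXTERNAL,cv2.CHAIN_APPROX_NONE)
for c in sorted(cs,key=cv2.contourArea)[-2:]:
    print(cv2.contourArea(c),cv2.boundingRect(c))
    P=np.array([onz("top",p[0],0)[:2] for p in c],np.float32)
    r=cv2.minAreaRect(P); print(r, cv2.boxPoints(r))
    ap=cv2.approxPolyDP(P.reshape(-1,1,2),8,True)[:,0]; print(ap)
for n,i in(("top",t),("side",s)):
    h=cv2.cvtColor(i,cv2.COLOR_BGR2HSV); 
    for nm,lo,hi in(("blue",(100,150,60),(125,255,255)),("orange",(3,230,200),(12,255,255))):
        k=cv2.inRange(h,lo,hi); l=cv2.connectedComponentsWithStats(k)
        print(n,nm,[list(x) for x in l[2][1:] if x[4]>15])
A=cv2.resize(t[75:170,385:535],None,fx=5,fy=5,interpolation=cv2.INTER_CUBIC)
B=cv2.resize(s[160:295,385:560],None,fx=4.2,fy=4.2,interpolation=cv2.INTER_CUBIC)
cv2.imwrite("pics/za.png",A);cv2.imwrite("pics/zb.png",B)
E
```

```text
485.0 (205, 204, 58, 36)
((440.90777587890625, 168.03465270996094), (95.22608184814453, 58.70985794067383), 61.90167236328125) [[392.59 139.86]
 [444.38 112.21]
 [489.23 196.21]
 [437.44 223.86]]
[[451.36 215.4 ]
 [418.87 189.09]
 [425.68 182.  ]
 [445.48 195.99]
 [439.53 114.8 ]
 [454.27 194.18]
 [480.49 179.85]]
2667.5 (147, 165, 151, 116)
((449.4480285644531, 183.74017333984375), (250.47933959960938, 184.9925079345703), 83.63182067871094) [[343.63  69.53]
 [527.48  49.01]
 [555.26 297.95]
 [371.41 318.47]]
[[552.32 297.47]
 [372.2  316.91]
 [344.07  70.93]
 [357.86  70.62]
 [382.06 299.54]
 [539.26 284.86]
 [514.33  51.13]
 [526.95  50.83]]
top blue [[np.int32(397), np.int32(95), np.int32(23), np.int32(6), np.int32(94)], [np.int32(393), np.int32(103), np.int32(111), np.int32(52), np.int32(1008)], [np.int32(470), np.int32(213), np.int32(63), np.int32(56), np.int32(758)], [np.int32(415), np.int32(220), np.int32(53), np.int32(13), np.int32(205)], [np.int32(422), np.int32(269), np.int32(37), np.int32(9), np.int32(175)]]
top orange []
side blue [[np.int32(403), np.int32(211), np.int32(90), np.int32(63), np.int32(608)], [np.int32(503), np.int32(247), np.int32(25), np.int32(27), np.int32(272)], [np.int32(325), np.int32(294), np.int32(128), np.int32(85), np.int32(1259)], [np.int32(416), np.int32(294), np.int32(50), np.int32(28), np.int32(134)], [np.int32(464), np.int32(333), np.int32(21), np.int32(38), np.int32(180)]]
side orange [[np.int32(334), np.int32(324), np.int32(7), np.int32(8), np.int32(19)]]
```

View pics/za.png

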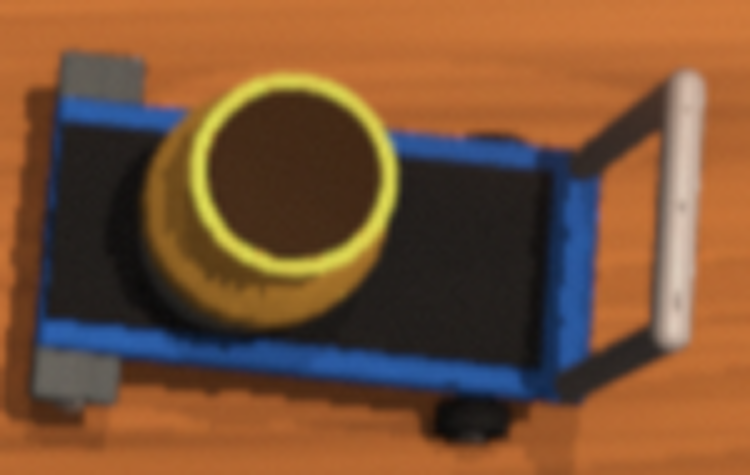

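View pics/zb.png

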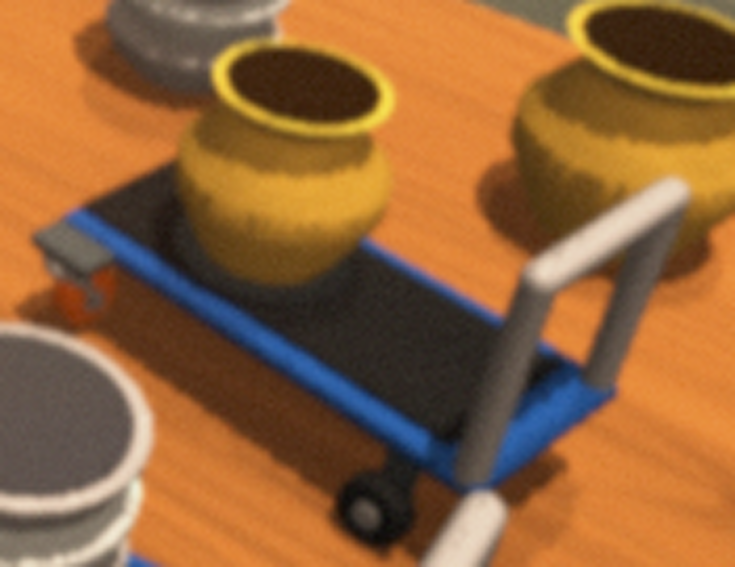

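The crops show the rail bar ends in the top view at about (522.4,91) and (519,142.5). In the side view they are at about (545.7,205.2) and (513.1,224.8). The deck corners in the top view are (397.4,94.6), (392.6,143), (504.6,105.4) and (500,155).

```bash
python3 - <<'E'
from h import *
a,e=two((522.4,91),(545.7,205.2));b,f=two((519,142.5),(513.1,224.8));print("rail",a,e,b,f)
m=(a+b)/2;v=a-b;print(m,"len",np.linalg.norm(v),"heading deg",np.degrees(np.arctan2(v[1],v[0]))+90)
D=[onz("top",p,44)[:2] for p in((397.4,94.6),(392.6,143),(504.6,105.4),(500,155))]
print(np.array(D)); c=sum(D)/4; d=(D[0]+D[1]-D[2]-D[3])/2; print("deck",c,np.linalg.norm(d),np.degrees(np.arctan2(d[1],d[0])))
for p in((522.4,91),(519,142.5)):print(onz("top",p,128))
E
```

```text
rail [ 632.11 -309.35  125.76] 1.9390239871628023 [ 550.75 -297.39  128.17] 3.2225427222270016
[ 591.43 -303.37  126.97] len 82.26394611934943 heading deg 81.63628429269136
[[ 657.54 -128.19]
 [ 572.63 -115.93]
 [ 633.02 -312.42]
 [ 546.46 -298.23]]
deck [ 602.41 -213.69] 185.007168504409 82.12491463234521
[ 630.83 -307.39  128.  ]
[ 549.87 -295.93  128.  ]
```

>>> arm_command(
  plan=[
    {"hand": 0, "travel": [40.6, -15, 0], "roll": 0},
    {"hand": 0, "travel": [40.6, -15, 0], "roll": 0},
    {"hand": 0, "travel": [40.6, -15, 0], "roll": 0},
    {"hand": 0, "travel": [40.6, -15, 0], "roll": 0},
    {"hand": 0, "travel": [40.6, -15, 0], "roll": 0},
  ],
)

```text
t: 0.6
tcp_pos: [439.5, -455.4, 248.1]
tool_rot: [0.976, 0.218, -0.0, -0.0]
ft_force: [0.7, 0.1, 0.4]
grip_width: 85.6
finger_force: 0.0
```

>>> arm_command(
  plan=[
    {"hand": 0, "travel": [40.6, -15, 0], "roll": 0},
    {"hand": 0, "travel": [40.6, -15, 0], "roll": 0},
    {"hand": 0, "travel": [40.6, -15, 0], "roll": 0},
    {"hand": 0, "travel": [40.6, -15, 0], "roll": 0},
    {"hand": 0, "travel": [40.6, -15, 0], "roll": 0},
  ],
)

```text
t: 1.1
tcp_pos: [591.5, -301.3, 248.1]
tool_rot: [0.976, 0.218, -0.0, -0.0]
ft_force: [0.8, -0.9, 0.6]
grip_width: 85.2
finger_force: 0.0
```

>>> arm_command(
  plan=[
    {"hand": 0, "travel": [0, 0, 0], "roll": 0.116},
    {"hand": 0, "travel": [0, 0, 0], "roll": 0.116},
    {"hand": 0, "travel": [0, 0, 0], "roll": 0.116},
    {"hand": 0, "travel": [0, 0, 0], "roll": 0.116},
    {"hand": 0, "travel": [0, 0, 0], "roll": 0.115},
  ],
)

```text
t: 1.6
tcp_pos: [590.4, -302.6, 247.9]
tool_rot: [0.997, -0.072, -0.0, -0.0]
ft_force: [0.1, -0.3, -1.0]
grip_width: 85.3
finger_force: 0.0
```

```bash
cat >> h.py <<'E'
def st():
    s=manip.sense();x,y,z,w=s["tool_rot"];from scipy.spatial.transform import Rotation as R
    r=R.from_quat(s["tool_rot"]).as_matrix();a=np.arctan2(r[1,0],r[0,0])
    print("t %.2f"%s["t"],"tcp",s["tcp_pos"],"heading %.2f"%(np.degrees(a)+90),"tilt",r[2],"F",s["ft_force"],"T",s["wrist_torque"],"w %.1f"%s["grip_width"],"ff %.1f"%s["finger_force"])
    return s["tcp_pos"],a
E
python3 - <<'E'
from h import *
st(); print(manip.sense()["qpos"])
g=manip.grab_frame("top");s=manip.grab_frame("side")
cv2.imwrite("pics/t1.png",np.hstack([g[::1,320:,::-1],s[:,320:,::-1]]))
for p in((415,213),(415,222)):print("bowl corner",onz("top",p,40))
# plan
fwd,lat=379.,196.
from scipy.optimize import fsolve
u=np.radians(83.7)
for R in(80,100,110):
  for s1,s3 in((60,60),):
    h0=np.radians(82)
    G=np.array([449.4,183.7])-65*np.array([np.cos(u),np.sin(u)]); A=np.array([602.6,-214.5])-65*np.array([np.cos(h0),np.sin(h0)])
    def run(phi,s2):
        p=A.copy();h=h0;o=[]
        def go(L,k):
            nonlocal p,h
            n=max(2,int(abs(L)/2))
            for i in range(n):
                h+=k*L/n/2;p=p+L/n*np.array([np.cos(h),np.sin(h)]);h+=k*L/n/2;o.append((*p,h))
        go(s1,0);go(R*phi,1/R);go(s2,0);go(R*(phi+h0-u),-1/R)
        go(s3,0);return o
    # s2, phi, solve with s1 fixed
    f=lambda v:np.array(run(v[0],v[1])[-1][:2])-G
    from scipy.optimize import least_squares
    v=least_squares(f,[1.,120.],diff_step=1e-2).x;o=np.array(run(*v))
    c,sn=np.cos(o[:,2]),np.sin(o[:,2])
    r=np.hypot(o[:,0]-23*c,o[:,1]-23*sn)
    print(R,np.degrees(v[0]),v[1],f(v),"min rail radius",r.min())
    B=np.array([onz("top",(415,213),40)[:2],onz("top",(415,222),40)[:2]])
    for b in B:
        lx=(b[0]-o[:,0])*c+(b[1]-o[:,1])*sn-65; ly=-(b[0]-o[:,0])*sn+(b[1]-o[:,1])*c
        dd=np.hypot(np.maximum(abs(lx)-95,0),np.maximum(abs(ly)-66,0));print("clear",dd.min())
E
```

```text
t 1.60 tcp [ 590.37 -302.64  247.9 ] heading 81.69 tilt [-0. -0. -1.] F [ 0.11 -0.26 -0.96] T [ 0.05 -0.06 -0.01] w 85.3 ff 0.0
[ 0.34  0.41  0.05  1.63 -0.02  1.1  -1.32]
bowl corner [ 452.04 -148.85   40.  ]
bowl corner [ 436.85 -148.07   40.  ]
80 47.79037603309488 203.79400615731797 [-0.  0.] min rail radius 434.7023151898422
clear 30.227533867846148
clear 41.39138912244786
100 52.137095837216194 159.87333967205032 [0. 0.] min rail radius 434.70231519192225
clear 31.01556838164936
clear 41.365091832545616
110 55.23793322754985 132.56288618407228 [0. 0.] min rail radius 434.7023151900966
clear 31.202668105619637
clear 40.93459533712985
```

View pics/t1.png

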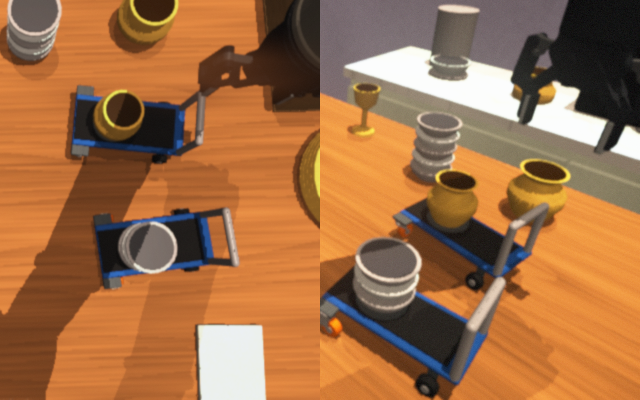

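The gripper hangs above the rail, with the fingers lined up along the caddy's length. They show at (525,110) and (608,140) in the side half. I'll descend and grip lightly.

>>> arm_command(
  plan=[
    {"hand": 0, "travel": [0, 0, 35], "roll": 0},
    {"hand": 0, "travel": [0, 0, 35], "roll": 0},
    {"hand": 0, "travel": [0, 0, 30], "roll": 0},
    {"hand": 0, "travel": [0, 0, 23], "roll": 0},
    {"hand": 0, "travel": [0, 0, 0], "roll": 0},
  ],
  squeeze=60,
)

```text
t: 2.2
tcp_pos: [588.8, -301.9, 122.0]
tool_rot: [0.998, -0.068, -0.003, -0.001]
ft_force: [-0.2, -0.3, -0.0]
grip_width: 85.2
finger_force: 0.0
```

>>> arm_command(
  plan=[
    {"hand": 150, "travel": [0, 0, 0], "roll": 0},
    {"hand": 180, "travel": [0, 0, 0], "roll": 0},
    {"hand": 230, "travel": [0, 0, 0], "roll": 0},
    {"hand": 255, "travel": [0, 0, 0], "roll": 0},
    {"hand": 255, "travel": [0, 0, 0], "roll": 0},
  ],
)

```text
t: 2.7
tcp_pos: [590.8, -302.8, 126.0]
tool_rot: [0.998, -0.07, 0.0, 0.0]
ft_force: [0.8, 8.1, -0.4]
grip_width: 12.4
finger_force: 4.0
```

```bash
python3 - <<'E'
from h import *
st()
g=manip.grab_frame("top");s=manip.grab_frame("side")
cv2.imwrite("pics/t2.png",np.hstack([g[::1,320:,::-1],s[:,320:,::-1]]))
E
```

```text
t 2.70 tcp [ 590.78 -302.76  125.96] heading 81.97 tilt [ 0. -0. -1.] F [ 0.76  8.07 -0.36] T [ 1.68 -0.35  0.01] w 12.4 ff 4.0
```

View pics/t2.png

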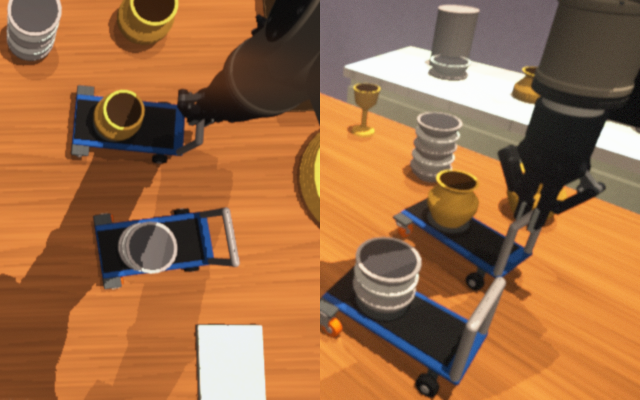

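The bar is gripped, with an opening of 12.4 mm for a 12 mm bar. Next is the straight push.

>>> arm_command(
  plan=[
    {"hand": 255, "travel": [0, 0, 0], "roll": 0},
    {"hand": 255, "travel": [0, 0, 0], "roll": 0},
    {"hand": 255, "travel": [0, -4, 0], "roll": 0},
    {"hand": 255, "travel": [0, -6, 0], "roll": 0},
    {"hand": 255, "travel": [0, -6, 0], "roll": 0},
  ],
)

```text
t: 3.3
tcp_pos: [593.0, -287.3, 126.0]
tool_rot: [0.998, -0.07, 0.0, 0.0]
ft_force: [-1.5, -2.0, 6.2]
grip_width: 10.4
finger_force: 58.5
```

>>> arm_command(
  plan=[
    {"hand": 255, "travel": [0, -8, 0], "roll": 0},
    {"hand": 255, "travel": [0, -8, 0], "roll": 0},
    {"hand": 255, "travel": [0, -8, 0], "roll": 0},
    {"hand": 255, "travel": [0, -8, 0], "roll": 0},
    {"hand": 255, "travel": [0, -8, 0], "roll": 0},
  ],
)

```text
t: 3.8
tcp_pos: [598.5, -247.5, 126.0]
tool_rot: [0.998, -0.07, 0.0, 0.0]
ft_force: [-2.1, -1.5, 7.5]
grip_width: 9.7
finger_force: 58.6
```

>>> arm_command(
  plan=[
    {"hand": 255, "travel": [0, -7, 0], "roll": 0},
    {"hand": 255, "travel": [0, -4, 0], "roll": 0},
    {"hand": 255, "travel": [0, 0, 0], "roll": 0},
    {"hand": 255, "travel": [0, 0, 0], "roll": 0},
  ],
)

```text
t: 4.2
tcp_pos: [600.2, -236.2, 126.0]
tool_rot: [0.998, -0.07, 0.0, -0.0]
ft_force: [-1.7, 0.1, 6.9]
grip_width: 10.2
finger_force: 58.6
```

```bash
python3 - <<'E'
from h import *
st()
g=manip.grab_frame("top");s=manip.grab_frame("side")
A=cv2.resize(g[80:165,340:540,::-1],None,fx=4,fy=4,interpolation=cv2.INTER_CUBIC)[:,:800]
B=cv2.resize(s[160:235,340:540,::-1],None,fx=3.2,fy=3.2,interpolation=cv2.INTER_CUBIC)
B=cv2.copyMakeBorder(B,0,0,0,800-B.shape[1],cv2.BORDER_CONSTANT)
cv2.imwrite("pics/t3.png",np.vstack([A,B]));cv2.imwrite("pics/t3s.png",s[:,:,::-1])
E
```

```text
t 4.20 tcp [ 600.17 -236.22  125.96] heading 81.99 tilt [ 0. -0. -1.] F [-1.72  0.11  6.87] T [0.2  0.46 0.03] w 10.2 ff 58.6
```

View pics/t3.png

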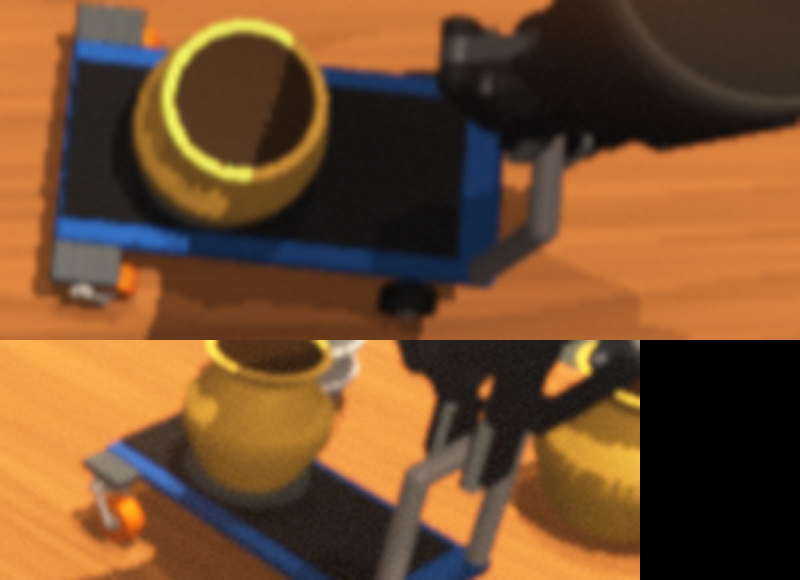

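Both castors now trail: the orange wheels sit behind their mounts at (152,38) and (126,280) in the top crop. I'll refine the caddy's pose relative to the TCP and plan the rows.

```bash
cat > plan.py <<'E'
from h import *
from scipy.optimize import least_squares
u=np.radians(83.7); GOAL=np.array([449.4,183.7])
def hd(h): return np.array([np.cos(h),np.sin(h)])
def solve(org,h0,R,s1,s3,GOAL=GOAL,u=u):
    G=GOAL-65*hd(u);A=org-65*hd(h0)
    def run(phi,s2):
        p=A.copy();h=h0
        for L,k in((s1,0),(R*phi,1/R),(s2,0),(R*(phi+h0-u),-1/R),(s3,0)):
            n=60
            for i in range(n):
                h+=k*L/n/2;p=p+L/n*hd(h);h+=k*L/n/2
        return p
    v=least_squares(lambda v:run(*v)-G,[1.,120.],x_scale=[.1,10]).x
    print("phi deg",np.degrees(v[0]),"s2",v[1],"phi2",np.degrees(v[0]+h0-u),"resid",run(*v)-G); return v
def row(R,dth,back=23,lat=0): # tool travel per arc row, dth>0 left
    # caddy frame displacement of TCP located (-back,lat) from axle point
    s=np.sign(dth);R=abs(R)
    d=np.array([R*np.sin(abs(dth)),s*R*(1-np.cos(dth))]); c,sn=np.cos(dth),np.sin(dth)
    q=np.array([-back,lat]); d=d+np.array([[c,-sn],[sn,c]])@q-q
    return "travel x %.3f y %.3f roll %.4f"%(-d[1],-d[0],-dth)
E
python3 - <<'E'
from plan import *
P=[onz("top",p,44)[:2] for p in((359.5,90.5),(354.25,140),(463,150.5))]
v=P[1]-P[2];print(P,"side heading",np.degrees(np.arctan2(v[1],v[0])),np.linalg.norm(v)); v=P[0]-P[1];print("front heading",np.degrees(np.arctan2(v[1],v[0]))+90,np.linalg.norm(v))
h=np.radians(82);o=(P[0]+P[1])/2-95*hd(h);t=np.array([600.17,-236.22])
print("origin",o,"tcp in caddy",(t-o)@hd(h),(t-o)@hd(h+np.pi/2))
o2=t+88*hd(h);print("from tcp",o2)
solve(o,h,100,0,60);solve(o2,h,100,0,60);solve(o2,h,90,5,60)
print(row(100,.08),row(100,-.08))
E
```

```text
[array([666.74, -62.92]), array([579.77, -50.57]), array([ 556.1 , -235.56])] side heading 82.70867353202509 186.49337230995843
front heading 81.91638415674268 87.8433942647082
origin [ 610.03 -150.82] tcp in caddy -85.93992994197694 -2.1201531107462115
from tcp [ 612.42 -149.08]
phi deg 52.991927530852564 s2 153.20831661845486 phi2 51.29192753085254 resid [0. 0.]
phi deg 54.09487042362986 s2 149.83925257710698 phi2 52.394870423629854 resid [-0. -0.]
phi deg 52.712702032689876 s2 167.3200165528592 phi2 51.01270203268987 resid [ 0. -0.]
travel x 1.518 y -8.065 roll -0.0800 travel x -1.518 y -8.065 roll 0.0800
```

>>> arm_command(
  plan=[
    {"hand": 255, "travel": [1.5, -7.9, 0], "roll": -0.078},
    {"hand": 255, "travel": [1.5, -7.9, 0], "roll": -0.078},
    {"hand": 255, "travel": [1.5, -7.9, 0], "roll": -0.078},
    {"hand": 255, "travel": [1.5, -7.9, 0], "roll": -0.078},
  ],
)

```text
t: 4.7
tcp_pos: [607.3, -205.1, 126.0]
tool_rot: [0.996, 0.087, 0.001, 0.0]
ft_force: [0.7, -0.3, 5.0]
grip_width: 9.6
finger_force: 58.5
```

>>> arm_command(
  plan=[
    {"hand": 255, "travel": [1.5, -7.9, 0], "roll": -0.078},
    {"hand": 255, "travel": [1.5, -7.9, 0], "roll": -0.078},
    {"hand": 255, "travel": [1.5, -7.9, 0], "roll": -0.078},
    {"hand": 255, "travel": [1.5, -7.9, 0], "roll": -0.078},
  ],
)

```text
t: 5.1
tcp_pos: [604.1, -173.1, 126.1]
tool_rot: [0.971, 0.241, 0.001, 0.0]
ft_force: [1.3, -0.5, 5.3]
grip_width: 9.8
finger_force: 58.5
```

```bash
python3 - <<'E'
from h import *
st()
g=manip.grab_frame("top");s=manip.grab_frame("side")
cv2.imwrite("pics/t4.png",np.hstack([g[:,170:570,::-1],s[:,220:620,::-1]]))
E
```

```text
t 5.10 tcp [ 604.12 -173.06  126.06] heading 117.89 tilt [ 0.  0. -1.] F [ 1.34 -0.49  5.29] T [-0.07 -0.18 -0.15] w 9.8 ff 58.5
```

View pics/t4.png

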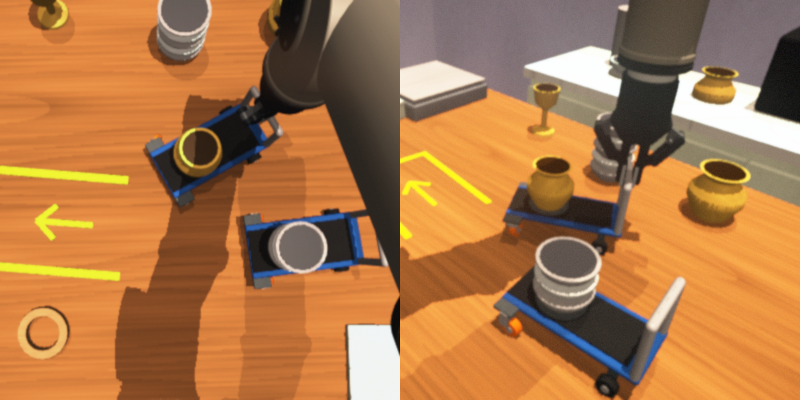

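The caddy is following the steering well, now at a heading of about 118°, and it is clear of the bowl caddy. I'll continue.

>>> arm_command(
  plan=[
    {"hand": 255, "travel": [1.5, -7.9, 0], "roll": -0.078},
    {"hand": 255, "travel": [1.5, -7.9, 0], "roll": -0.078},
    {"hand": 255, "travel": [1.5, -7.9, 0], "roll": -0.078},
    {"hand": 255, "travel": [0.8, -4, 0], "roll": -0.04},
  ],
)

```text
t: 5.6
tcp_pos: [593.1, -146.8, 126.0]
tool_rot: [0.929, 0.371, 0.001, 0.0]
ft_force: [1.0, 0.5, 5.7]
grip_width: 9.6
finger_force: 58.9
```

```bash
python3 - <<'E'
from plan import *
t,a=st();h=a+np.pi/2
# remaining: straight s1, right arc, straight s3
for f,l in((88,0),(86,2)):
    o=t[:2]+f*hd(h)+l*hd(h+np.pi/2);A=o-65*hd(h);G=GOAL-65*hd(u)
    d=h-u;R=100
    # s1*hd(h)+arc+s3*hd(u)=G-A
    arc=R*np.array([np.sin(h)-np.sin(u),-(np.cos(h)-np.cos(u))])
    print(np.degrees(d),"s1,s3 for R100",np.linalg.solve(np.c_[hd(h),hd(u)],G-A-arc))
E
```

```text
t 5.60 tcp [ 593.05 -146.79  126.02] heading 133.56 tilt [ 0.  0. -1.] F [1.04 0.53 5.73] T [ 0.11 -0.27 -0.16] w 9.6 ff 58.9
49.859690761731805 s1,s3 for R100 [164.74  50.26]
49.859690761731805 s1,s3 for R100 [165.05  52.87]
```

>>> arm_command(
  plan=[
    {"hand": 255, "travel": [1.2, -6, 0], "roll": -0.06},
    {"hand": 255, "travel": [0, -8, 0], "roll": 0},
    {"hand": 255, "travel": [0, -10, 0], "roll": 0},
    {"hand": 255, "travel": [0, -10, 0], "roll": 0},
    {"hand": 255, "travel": [0, -10, 0], "roll": 0},
  ],
)

```text
t: 6.1
tcp_pos: [562.2, -116.1, 126.0]
tool_rot: [0.918, 0.397, 0.001, 0.0]
ft_force: [2.4, 0.1, 5.7]
grip_width: 10.0
finger_force: 58.9
```

>>> arm_command(
  plan=[
    {"hand": 255, "travel": [0, -10, 0], "roll": 0},
    {"hand": 255, "travel": [0, -10, 0], "roll": 0},
    {"hand": 255, "travel": [0, -10, 0], "roll": 0},
    {"hand": 255, "travel": [0, -10, 0], "roll": 0},
    {"hand": 255, "travel": [0, -10, 0], "roll": 0},
  ],
)

```text
t: 6.6
tcp_pos: [525.6, -81.9, 126.0]
tool_rot: [0.918, 0.397, 0.001, 0.0]
ft_force: [1.0, -0.8, 5.5]
grip_width: 9.9
finger_force: 58.9
```

>>> arm_command(
  plan=[
    {"hand": 255, "travel": [0, -10, 0], "roll": 0},
    {"hand": 255, "travel": [0, -10, 0], "roll": 0},
    {"hand": 255, "travel": [0, -6, 0], "roll": 0},
    {"hand": 255, "travel": [0, 0, 0], "roll": 0},
  ],
)

```text
t: 7.0
tcp_pos: [506.2, -63.6, 125.9]
tool_rot: [0.918, 0.397, 0.0, 0.0]
ft_force: [-0.1, -0.1, 6.2]
grip_width: 9.6
finger_force: 59.1
```

```bash
python3 - <<'E'
from plan import *
t,a=st();h=a+np.pi/2
g=manip.grab_frame("top")
cv2.imwrite("pics/t5.png",cv2.resize(g[80:280,130:430,::-1],None,fx=2.6,fy=2.6,interpolation=cv2.INTER_CUBIC))
for f,l in((88,0),(86,2)):
    o=t[:2]+f*hd(h)+l*hd(h+np.pi/2);A=o-65*hd(h);G=GOAL-65*hd(u)
    for R in(90,100):
        arc=R*np.array([np.sin(h)-np.sin(u),-(np.cos(h)-np.cos(u))])
        print(np.degrees(h-u),R,"s1,s3",np.linalg.solve(np.c_[hd(h),hd(u)],G-A-arc))
    for s in(1,-1):
        c=o+95*hd(h)+s*45*hd(h+np.pi/2);print("pred front corner crop px",(proj("top",np.r_[c,44])-[130,80])*2.6)
E
```

```text
t 7.00 tcp [506.16 -63.64 125.95] heading 136.84 tilt [ 0.  0. -1.] F [-0.07 -0.15  6.23] T [0.11 0.09 0.01] w 9.6 ff 59.1
53.13593341928176 90 s1,s3 [36.44 66.95]
53.13593341928176 100 s1,s3 [31.44 61.95]
pred front corner crop px [472.48 526.54]
pred front corner crop px [367.49 432.25]
53.13593341928176 90 s1,s3 [36.94 69.45]
53.13593341928176 100 s1,s3 [31.94 64.45]
pred front corner crop px [476.91 526.26]
pred front corner crop px [371.9  431.98]
```

View pics/t5.png

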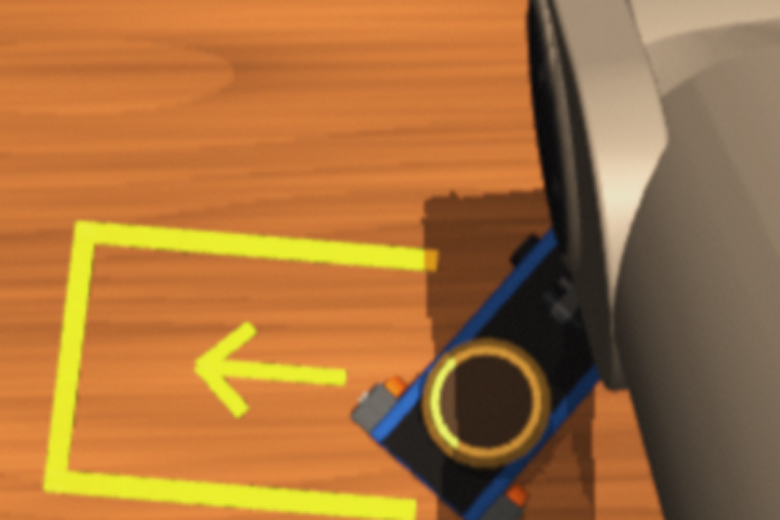

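Castors trail behind their mounts at (395,385) and (515,495), and the right front deck corner is at about (377,440) in the crop. I'll get a numeric check of the deck's offset from its blue rim.

```bash
cat >> plan.py <<'E'
def deck(h,t):
    g=manip.grab_frame("top");b=cv2.cvtColor(g,cv2.COLOR_RGB2HSV)
    m=cv2.inRange(b,(98,120,40),(128,255,255))
    n,l,s,_=cv2.connectedComponentsWithStats(m)
    ys,xs=np.nonzero(m); P=np.array([onz("top",(x,y),44)[:2] for x,y in zip(xs,ys)])-t[:2]
    X=P@hd(h);Y=P@hd(h+np.pi/2);k=(X>-20)&(X<200)&(abs(Y)<70);X,Y=X[k],Y[k]
    for lo in range(10,190,20):
        j=(X>=lo)&(X<lo+20)
        if j.sum()>8:
            L=Y[j&(Y>20)];Rr=Y[j&(Y<-20)]
            print(lo,j.sum(),"L",np.percentile(L,[2,98]) if len(L)>4 else "","R",np.percentile(Rr,[2,98]) if len(Rr)>4 else "")
    print("front X max by lateral",[ (c,round(X[abs(Y-c)<8].max(),1)) for c in(-35,-15,0,15,35) if (abs(Y-c)<8).any()])
E
python3 - <<'E'
from plan import *
t,a=st();deck(a+np.pi/2,t)
E
```

```text
t 7.05 tcp [506.41 -63.93 125.94] heading 136.82 tilt [ 0.  0. -1.] F [-1.14  0.58  5.61] T [0.19 0.07 0.05] w 10.1 ff 59.1
10 77 L  R [-46.03 -35.02]
30 75 L  R [-45.32 -34.88]
50 106 L [34.09 41.99] R [-43.78 -34.86]
70 132 L [33.84 42.38] R [-43.62 -34.74]
90 73 L [34.57 42.74] R [-43.65 -36.73]
110 16 L [40.24 42.96] R 
130 92 L [34.43 42.82] R [-43.52 -36.04]
150 148 L [34.03 43.51] R [-44.25 -34.51]
170 91 L [33.94 43.33] R [-44.19 -34.44]
front X max by lateral [(-35, np.float64(181.6)), (35, np.float64(182.2))]
```

The deck is centred on the TCP, with its front 183 mm ahead, so the origin is 88 mm ahead as modelled. Next: 31 mm straight, then the right arc.

>>> arm_command(
  plan=[
    {"hand": 255, "travel": [0, -6, 0], "roll": 0},
    {"hand": 255, "travel": [0, -9, 0], "roll": 0},
    {"hand": 255, "travel": [0, -9, 0], "roll": 0},
    {"hand": 255, "travel": [0, -7.4, 0], "roll": 0},
  ],
)

```text
t: 7.5
tcp_pos: [483.7, -42.6, 126.0]
tool_rot: [0.918, 0.397, 0.001, 0.0]
ft_force: [1.0, -1.1, 5.4]
grip_width: 10.1
finger_force: 59.0
```

>>> arm_command(
  plan=[
    {"hand": 255, "travel": [-1.5, -7.8, 0], "roll": 0.077},
    {"hand": 255, "travel": [-1.5, -7.8, 0], "roll": 0.077},
    {"hand": 255, "travel": [-1.5, -7.8, 0], "roll": 0.077},
    {"hand": 255, "travel": [-1.5, -7.8, 0], "roll": 0.077},
  ],
)

```text
t: 7.9
tcp_pos: [458.9, -22.9, 125.9]
tool_rot: [0.968, 0.25, 0.001, 0.0]
ft_force: [0.3, -1.2, 7.5]
grip_width: 10.0
finger_force: 59.2
```

>>> arm_command(
  plan=[
    {"hand": 255, "travel": [-1.5, -7.8, 0], "roll": 0.077},
    {"hand": 255, "travel": [-1.5, -7.8, 0], "roll": 0.077},
    {"hand": 255, "travel": [-1.5, -7.8, 0], "roll": 0.077},
    {"hand": 255, "travel": [-1.5, -7.8, 0], "roll": 0.077},
  ],
)

```text
t: 8.3
tcp_pos: [441.4, 3.6, 125.9]
tool_rot: [0.995, 0.099, 0.001, 0.0]
ft_force: [0.5, -0.9, 7.3]
grip_width: 9.9
finger_force: 59.2
```

```bash
python3 - <<'E'
from plan import *
t,a=st();h=a+np.pi/2;deck(h,t);t,a=st();h=a+np.pi/2
o=t[:2]+88*hd(h);A=o-65*hd(h);G=GOAL-65*hd(u)
for R in(80,90,100,110,120):
        arc=R*np.array([np.sin(h)-np.sin(u),-(np.cos(h)-np.cos(u))])
        print(np.degrees(h-u),R,"s1,s3",np.linalg.solve(np.c_[hd(h),hd(u)],G-A-arc))
E
```

```text
t 8.30 tcp [441.44   3.65 125.9 ] heading 101.31 tilt [ 0.  0. -1.] F [ 0.49 -0.88  7.26] T [-0.27  0.08  0.15] w 9.9 ff 59.2
110 17 L [40.99 44.08] R 
130 61 L [35.8  44.23] R [-41.86 -37.49]
150 145 L [35.24 45.13] R [-42.39 -33.2 ]
170 79 L [35.49 45.12] R [-42.58 -32.82]
front X max by lateral [(-35, np.float64(181.1)), (35, np.float64(179.9))]
t 8.35 tcp [440.93   4.79 125.84] heading 101.05 tilt [ 0. -0. -1.] F [-0.53  2.17  8.79] T [ 0.19  0.34 -0.14] w 9.6 ff 59.3
17.350666306909396 80 s1,s3 [ 2.39 65.67]
17.350666306909396 90 s1,s3 [ 0.86 64.14]
17.350666306909396 100 s1,s3 [-0.66 62.61]
17.350666306909396 110 s1,s3 [-2.19 61.09]
17.350666306909396 120 s1,s3 [-3.72 59.56]
```

>>> arm_command(
  plan=[
    {"hand": 255, "travel": [-1.5, -7.5, 0], "roll": 0.076},
    {"hand": 255, "travel": [-1.5, -7.5, 0], "roll": 0.076},
    {"hand": 255, "travel": [-1.5, -7.5, 0], "roll": 0.076},
    {"hand": 255, "travel": [-1.5, -7.5, 0], "roll": 0.076},
    {"hand": 255, "travel": [0, -3, 0], "roll": 0},
  ],
)

```text
t: 8.85
tcp_pos: [433.1, 36.4, 125.9]
tool_rot: [0.999, -0.053, 0.0, -0.0]
ft_force: [-1.7, -0.8, 8.4]
grip_width: 9.9
finger_force: 59.4
```

```bash
cat >> plan.py <<'E'
def rel():
    t,a=st();h=a+np.pi/2;o=t[:2]+88*hd(h);d=o-GOAL
    print("in bay frame: along %.1f left %.1f head err %.2f"%(d@hd(u),d@hd(u+np.pi/2),np.degrees(h-u)));return t,h
E
python3 - <<'E'
from plan import *
rel();t,a=st();deck(a+np.pi/2,t);rel()
E
```

```text
t 8.85 tcp [433.11  36.44 125.87] heading 83.94 tilt [ 0. -0. -1.] F [-1.67 -0.75  8.37] T [-0.22  0.33  0.  ] w 9.9 ff 59.4
in bay frame: along -60.2 left 0.4 head err 0.24
t 8.85 tcp [433.11  36.44 125.87] heading 83.94 tilt [ 0. -0. -1.] F [-1.67 -0.75  8.37] T [-0.22  0.33  0.  ] w 9.9 ff 59.4
150 24 L [33.82 42.88] R 
170 54 L [34.12 42.92] R [-42.77 -35.95]
front X max by lateral [(-35, np.float64(180.4)), (35, np.float64(180.7))]
t 8.90 tcp [433.27  36.69 125.88] heading 84.09 tilt [ 0. -0. -1.] F [-1.34  2.13  7.  ] T [0.25 0.36 0.  ] w 9.8 ff 59.2
in bay frame: along -59.9 left 0.5 head err 0.39
```

Nearly perfect: 60 mm short, 0.5 mm left, 0.4° off. I'll run straight in.

>>> arm_command(
  plan=[
    {"hand": 255, "travel": [0, -6, 0], "roll": 0.005},
    {"hand": 255, "travel": [0, -8, 0], "roll": 0},
    {"hand": 255, "travel": [0, -8, 0], "roll": 0},
    {"hand": 255, "travel": [0, -8, 0], "roll": 0},
    {"hand": 255, "travel": [0, -8, 0], "roll": 0},
  ],
)

```text
t: 9.4
tcp_pos: [437.2, 73.7, 125.9]
tool_rot: [0.999, -0.054, 0.0, 0.0]
ft_force: [-3.2, -2.4, 10.1]
grip_width: 9.7
finger_force: 59.6
```

>>> arm_command(
  plan=[
    {"hand": 255, "travel": [0, -8, 0], "roll": 0},
    {"hand": 255, "travel": [0, -8, 0], "roll": 0},
    {"hand": 255, "travel": [0, -5, 0], "roll": 0},
    {"hand": 255, "travel": [0, -2, 0], "roll": 0},
    {"hand": 255, "travel": [0, 0, 0], "roll": 0},
  ],
)

```text
t: 9.9
tcp_pos: [439.7, 97.0, 125.9]
tool_rot: [0.999, -0.054, 0.0, -0.0]
ft_force: [-2.8, 0.8, 8.9]
grip_width: 10.2
finger_force: 59.4
```

```bash
python3 - <<'E'
from plan import *
t,h=rel();deck(h,t);rel()
for n in("side",):
    s=manip.grab_frame(n);h2=cv2.cvtColor(s,cv2.COLOR_RGB2HSV);k=cv2.inRange(h2,(3,235,150),(12,255,255))
    cv2.imwrite("pics/s6.png",s[:,:,::-1])
E
```

```text
t 9.90 tcp [439.66  96.99 125.85] heading 83.83 tilt [ 0. -0. -1.] F [-2.77  0.83  8.86] T [0.23 0.48 0.12] w 10.2 ff 59.4
in bay frame: along 0.7 left 0.4 head err 0.13
front X max by lateral []
t 9.95 tcp [439.67  96.86 125.85] heading 83.82 tilt [ 0. -0. -1.] F [-2.46  0.71  7.3 ] T [0.22 0.52 0.  ] w 9.8 ff 59.4
in bay frame: along 0.6 left 0.3 head err 0.12
```

>>> arm_command(
  plan=[
    {"hand": 200, "travel": [0, 0, 0], "roll": 0},
    {"hand": 120, "travel": [0, 0, 0], "roll": 0},
    {"hand": 60, "travel": [0, 0, 0], "roll": 0},
    {"hand": 0, "travel": [0, 0, 0], "roll": 0},
    {"hand": 0, "travel": [0, 0, 0], "roll": 0},
  ],
)

```text
t: 10.5
tcp_pos: [439.4, 96.5, 125.3]
tool_rot: [0.999, -0.054, -0.0, -0.0]
ft_force: [-0.2, 0.1, 0.6]
grip_width: 75.6
finger_force: 0.0
```

>>> arm_command(
  plan=[
    {"hand": 0, "travel": [0, 0, -10], "roll": 0},
    {"hand": 0, "travel": [0, 0, -30], "roll": 0},
    {"hand": 0, "travel": [0, 0, -40], "roll": 0},
    {"hand": 0, "travel": [0, 0, -40], "roll": 0},
    {"hand": 0, "travel": [0, 0, 0], "roll": 0},
  ],
)

```text
t: 11.0
tcp_pos: [441.4, 97.3, 250.8]
tool_rot: [0.999, -0.054, 0.004, -0.001]
ft_force: [-0.9, -0.6, -1.1]
grip_width: 85.4
finger_force: 0.0
```

>>> arm_command(
  plan=[
    {"hand": 0, "travel": [0, 40, 0], "roll": 0},
    {"hand": 0, "travel": [15, 45, 0], "roll": 0},
    {"hand": 0, "travel": [15, 45, 0], "roll": 0},
    {"hand": 0, "travel": [15, 45, 0], "roll": 0},
    {"hand": 0, "travel": [15, 45, 0], "roll": 0},
  ],
)

```text
t: 11.5
tcp_pos: [475.5, -130.5, 246.1]
tool_rot: [0.999, -0.053, 0.0, -0.0]
ft_force: [1.4, 1.4, -0.2]
grip_width: 85.6
finger_force: 0.0
```

>>> arm_command(
  plan=[
    {"hand": 0, "travel": [15, 45, 0], "roll": 0},
    {"hand": 0, "travel": [15, 45, 0], "roll": 0},
    {"hand": 0, "travel": [0, 0, 0], "roll": 0},
  ],
)

```text
t: 11.8
tcp_pos: [495.5, -227.3, 245.7]
tool_rot: [0.998, -0.057, 0.0, 0.001]
ft_force: [0.2, 1.0, -0.3]
grip_width: 85.3
finger_force: 0.0
```

```bash
python3 - <<'E'
from plan import *
st()
# deck seen relative to where tcp was, in bay frame
t0=GOAL-88*hd(u);deck(u,t0)
g=manip.grab_frame("top");s=manip.grab_frame("side")
A=cv2.resize(g[140:300,130:350,::-1],None,fx=3.6,fy=3.6,interpolation=cv2.INTER_CUBIC)
cv2.imwrite("pics/t7.png",A)
cv2.imwrite("pics/t7s.png",s[:,:,::-1])
E
```

```text
t 11.80 tcp [ 495.47 -227.35  245.66] heading 83.48 tilt [ 0.  0. -1.] F [ 0.16  0.96 -0.25] T [ 0.09 -0.04 -0.02] w 85.3 ff 0.0
10 90 L [34.44 44.74] R [-45.83 -34.25]
30 138 L [34.18 43.57] R [-43.12 -34.24]
50 132 L [34.39 43.25] R [-42.79 -34.17]
70 134 L [34.21 43.47] R [-42.67 -34.22]
90 116 L [34.86 43.3 ] R [-42.48 -34.8 ]
110 40 L [38.15 43.34] R [-42.65 -39.19]
130 39 L [38.67 44.48] R [-43.07 -41.26]
150 124 L [35.26 44.63] R [-43.4  -34.72]
170 83 L [34.86 43.56] R [-42.76 -33.87]
front X max by lateral [(-35, np.float64(181.5)), (-15, np.float64(4.1)), (0, np.float64(4.0)), (15, np.float64(4.0)), (35, np.float64(181.9))]
```

View pics/t7.png

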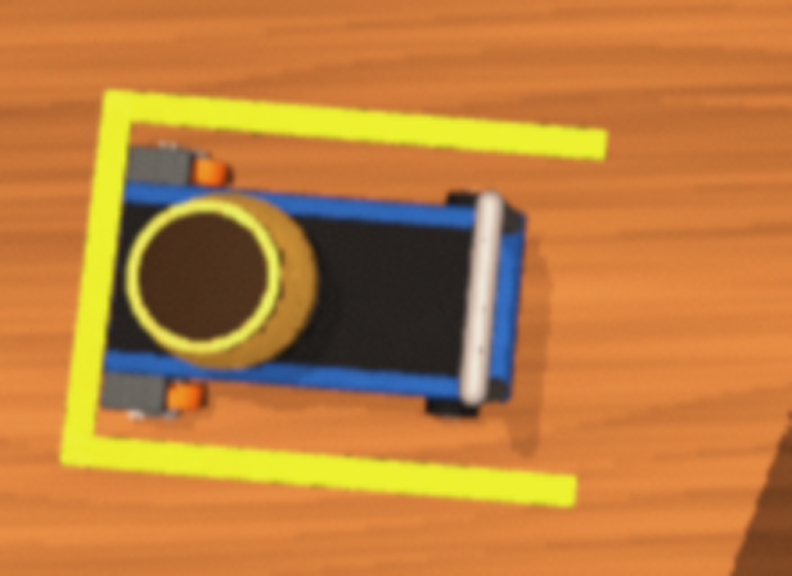

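The final view shows the caddy square between the side stripes, with its rims at equal distances. Both orange castor wheels, at (210,170) and (185,397), are directly behind their mounts, and the gripper is clear. Handing in.

```bash
python3 -c "
from station import manip
print(manip.job_done())"
```

```text
the job is handed in; nothing more can be done
None
```

The pot caddy stands in the bay, centred to within about 1 mm side to side and square to within about 0.5° with both castors trailing straight, released and handed in at about 12 s; lengthwise I centred it on the 250 mm side stripes, since the bay's exact stopping point wasn't given, and I kept clear of the bowl caddy.

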